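Free the toy combination lock from the busy board and hold it up open

ROBOT

A 7-joint arm with a two-finger parallel gripper is mounted at the origin on the work surface. World frame = base frame: x ahead of the robot, y to its left, z up, the work surface at z = 0. Lengths are in m, angles in rad, forces in N, time in s.
With the tool pointing down it reaches from about 0.425 to 0.975 m from the base axis. Payload 16.7 kg.
Tool frame: the origin (TCP) lies at the very end of the fingers, on their centre line; the grasp point (between the pads) lies 19 mm behind it; x points along the fingers, z is the direction in which the jaws open and shut, and the axes are right-handed (so a half turn about x gives the same grasp; the last joint's range is limited). The gripper opens to 85 mm and grips with 20 to 120 N. Pads are 22 mm wide; open, the fingers measure 114 mm over their backs; the gripper's body (76 mm by 85 mm) begins 54 mm behind the grasp point. The pads swing forward as they close: fully open they stand 13 mm farther back than shut.
Start: joints at [1.129, 0.426, 0.074, 1.606, -0.034, 1.111, -0.067], TCP at [0.194, -0.646, 0.231] pointing down, gripper open.
Joint ranges: [-2.85, 2.85], [-0.5, 2.14], [-1.23, 1.37], [0.21, 2.46], [-1.02, 4.16], [0.16, 2.05], [-2.73, 2.73]. Speed limits (rad/s): [1.89, 1.89, 2.39, 2.39, 3.01, 3.01, 3.01].

INTERFACE

Orientations are given as a unit quaternion [w, x, y, z].
In Python, from rig import env gives the robot as it stands.
- The arm moves only by the tool carry_out, never from a script. Its argument "deltas" is a list that holds one entry, the list of rows, each a list of 4 numbers: the shift along the world's x, y, z in mm, then the turn about the world's z in rad. A call has 1 to 20 rows; each row shifts and turns the commanded pose from where the row before left it; what a row does not reach is not made up. A row lasts 1/12 s, in which the tool goes at most 41.7 mm and 7.16 degrees, less where a joint would pass 70% of its speed; a pose out of reach is approached as far as the arm can. A call with a gripper value outside its range is refused whole. "hand" is the opening, from -1 (shut) to 1 (fully open), set as the call begins (left out, the last holds). The fingers move at their own pace and stop on an object; "newtons" is the grip in N (left out, the last holds). Time passes only in rows, so rows that do not move let the fingers close. It gives the time, the measured TCP pose, the force and the opening at its end, in the units of the state.
- env.read_state(): the state, without advancing time (a new reading comes with each control period).
- env.grab_frame(name): name is "side" or "top" or "wrist"; returns a dict with "img" (384x512x3 uint8, red, green, blue), "mtx" (3x3 intrinsics, pixels), "k1" (the pictures are not rectified: a ray, as slopes to the right and down, at radius r is drawn at 1 + k1 r^2 times it, then the intrinsics apply), "R" (3x3) and "t" (3): a world point X has camera coordinates R X + t. Camera axes: x right, y down, z forward; pixel columns grow to the right and rows downward; lengths in m; the calibration is good to about 2 mm. A picture is of the moment at which its call begins. There is no depth.
- env.finish_job(): hands the job in, once; it reports no verdict.
The state is a dict: "time": time; "qpos": joint angles; "qvel": joint speeds; "effort": joint torques, N m; "tool_pos": TCP position; "orientation": TCP orientation; "force": force on the tool from outside, world axes, zero at the start; "torque": the same for the moment, N m; "width": finger opening in m.
Only numpy, scipy, OpenCV 4.12 (cv2) and the standard library are available. Lean on these libraries where they do the work, as an engineer would, in place of code of your own. Each camera call takes 0.05 s, during which the arm holds its last target. There are 200 camera calls.

TASK

Wind the busy board's yellow handwheel clockwise until the red bolt is drawn out of the lock's shackle and rests on its yellow stop, then turn the blue dial, click by click, until its white mark points at the green dot. Then pull the steel shackle fully open and lift the lock by it: finish still gripping the shackle, with the lock hanging open, upright and still about 10 cm above the board. Leave the bolt on its stop and don't disturb the other things on the tray.

Things in the scene. Friction and masses are not known exactly. Their poses are not given: they have to be found in the camera images.
- busy_board: White plastic busy board, 220 (x) x 350 (y) x 14 mm, lying fixed on the grey tray (tray floor 6 mm above the work surface). Origin: centre of its underside; z up, y along its length. Towards +y: a blue nest holding the yellow lock; towards -y: the yellow handwheel and the yellow stop block. Heights below are above the board's top, which is 14 mm above this origin.
- wheel (a joint): Yellow handwheel, vertical axis, about 88 mm across, angle in rad, 0 to 6.0; GROWS CLOCKWISE seen from above. A 10 mm pinion under it draws the red bolt back 10 mm per rad. At 6.0 the bolt is on its stop and the wheel goes no further. Turning force at its knob about 1 to 3 N; it stays where it is left.
- wheel_hub (a point): Point on the handwheel's axis at the height of the knob's grip point (97 mm above the board's top). Its x axis points from the hub to the knob.
- wheel_knob (a point): Grip point of the black upright knob on the wheel, on the knob's axis, 36 mm from the wheel's axis: a round knob 18 mm across and 32 mm tall; its top is 10 mm above this point, its foot 22 mm below, with the wheel's rim just under that. It spins freely about its own vertical axis, so it can be held at a fixed yaw and led round in a circle.
- bolt_bar (a joint): Red bolt (bar 16 x 150 mm, 12 mm high, centre 48 mm above the board's top) that runs along the board's y through the shackle, like the staple of a hasp. Metres drawn back towards -y: 0 = fully through the shackle, 0.06 = its tail against the yellow stop block.
- bolt_tail (a point): Centre of the red bolt's tail end (its -y end), which meets the yellow stop block.
- stop_face (a point): Centre of the face of the yellow stop block that the bolt's tail meets.
- lock_base (a point): Toy combination lock, loose, about 0.4 kg: centre of the underside of its yellow body, 72 (x) x 120 (y) x 36 mm. x, y, z axes along the board's while in its nest (nest walls 12 mm high, 1 to 2 mm play; it lifts straight out once the bolt is drawn). Blue dial on top at y = +30 mm, steel shackle on top at y = -33 mm.
- dial (a joint): Blue dial on the lock, vertical axis, rad, 0 to 2.4, GROWS CLOCKWISE seen from above. It clicks into a notch every 0.3 rad (torque about 0.05 to 0.1 N m over a click). The opening notch is at 1.8: there the white mark at one end of the dial's bar points at the green dot (lock's +x side). At other notches the shackle stays locked; it starts 0.6 to 1.55 rad short of the opening notch, maybe between clicks.
- dial_grip (a point): Grip point on the dial's axis, in the middle of its upright grip bar (bar 40 mm long, 14 mm thick, from 4 to 38 mm above the lock's top; this point 29 mm above the lock's top; the disc below has radius 26 mm, top 6 mm above the lock). x axis along the bar towards the end with the white mark.
- shackle (a joint): Steel shackle of the lock, metres pulled up out of the yellow case; 0 = shut, 0.022 = open against its limit. Takes about 1 N to pull and stays where it is left; can rise only with the dial within about 0.13 rad of the opening notch. Pulled further, the lock hangs from it.
- shackle_grip (a point): Centre of the shackle's flat top bar: 54 mm long (along the lock's x), 10 mm thick (along y), 14 mm high; 31 mm above the lock's top when shut, legs 10 mm thick at x = +-21 mm. With the bolt drawn back there is 33 mm free beside it on the bolt's side.
- bowl_rim (a point): Bystander: orange suction bowl, 110 mm across, 45 mm high; centre of its mouth.
- jar: Bystander: glass baby jar with white lid, 60 mm across, 80 mm high; centre of its underside.
- cup: Bystander: green toddler mug, 72 mm across, 80 mm high; centre of its underside.
- teether: Bystander: blue teething ring, 72 mm across, 16 mm high; centre of its underside.
- spoon: Bystander: steel baby spoon, 150 mm long, lying beyond the board.
- lock: The whole lock (same origin and axes as lock_base), with its dial and shackle.
There are look-alikes about, which are no part of the job. Of the things that look like the lock, the smaller one is meant.

How it is judged:
On the way, in this order (a step that is already met when the one before it is completed fails the run):
1. the red bolt has been wound back onto its stop (value of joint bolt_bar above 0.0575 m), for 0.2 s.
2. the dial sits in the opening notch, with the lock still in its nest (value of joint dial between 1.67 and 1.93 rad and z of lock_base in the frame of busy_board below 0.022 m), for 0.2 s.
3. the shackle has been pulled open (value of joint shackle above 0.018 m), for 0.1 s.
At the end, for the whole second after the job is handed in: Shackle still gripped (over 2 N) and out over 18 of 22 mm; dial within 0.13 rad of its notch; lock underside 70 to 176 mm above the board, within 200 mm of its centre, clear of it, within 0.35 rad of upright, under 30 mm/s; bolt within 4 mm of its stop (value of joint bolt_bar above 0.056 m and value of joint dial between 1.67 and 1.93 rad and value of joint shackle above 0.018 m and z of lock_base in the frame of busy_board between 0.084 and 0.19 m and horizontal distance between lock_base and busy_board below 0.2 m and angle between lock_base's own z axis and vertical below 0.35 rad and contact force between the fingers and shackle above 2 N and contact force between lock and busy_board below 0.1 N and linear speed of lock below 0.03 m/s); the arm keeps its last pose, push and grip.
It fails at once if a bystander on the tray is shifted by more than 30 mm (distance of any of bowl_rim, jar, cup, teether, spoon from where it was at the start of the episode above 0.03 m).
It also fails if it takes over 64 s, if anything falls off the work surface, if the arm or the gripper's body presses on something with over 40 N, if the wrist force passes 120 N, or if a joint passes its speed limit or range.

## Working session

There is one attempt and no reset: what is moved stays moved. The work goes in short steps, Python scripts to look and compute and a tool call to move; the robot and the scene stay as the last step left them, time stands still between calls to the robot, and variables do not carry over. Pictures are saved under pics/ and viewed, about 8 in all and at most 12, crops included, and the job is handed in when it is done.

Besides the shell and the picture viewer there is one more tool, called in YAML: its name, and indented under it one key for each argument. carry_out: Moves the arm, as the interface text tells. Its arguments: {"type":"object","properties":{"deltas":{"type":"array","items":{"type":"array","items":{"type":"array","items":{"type":"number"}}}},"hand":{"type":"number"},"newtons":{"type":"number"}},"required":["deltas"]}

```bash
ls; mkdir -p pics; cat > h.py <<'E'
import numpy as np, cv2
from rig import env
def snap(n,tag):
    f=env.grab_frame(n); cv2.imwrite(f'pics/{tag}.png',f['img'][:,:,::-1]); np.savez(f'pics/{tag}.npz',**f); return f
def load(tag): return dict(np.load(f'pics/{tag}.npz'))
def ray(f,u,v):
    K=f['mtx']; d=np.array([(u-K[0,2])/K[0,0],(v-K[1,2])/K[1,1]]); s=d.copy()
    for _ in range(20): s=d/(1+f['k1']*(s@s))
    R=f['R']; return -R.T@f['t'], R.T@np.array([s[0],s[1],1])
def onz(f,u,v,z):
    c,d=ray(f,u,v); return c+d*(z-c[2])/d[2]
def proj(f,X):
    p=f['R']@np.asarray(X)+f['t']; s=p[:2]/p[2]; s=s*(1+f['k1']*(s@s)); K=f['mtx']
    return np.array([K[0,0]*s[0]+K[0,2],K[1,1]*s[1]+K[1,2]])
E
python3 - <<'E'
from h import *
s=env.read_state(); print(s)
for n in ('top','side'):
    f=snap(n,n+'0'); print(n,-f['R'].T@f['t'],f['R'][2],f['mtx'][0,0],f['k1'])
a=cv2.imread('pics/top0.png');b=cv2.imread('pics/side0.png')
cv2.imwrite('pics/both0.png',cv2.resize(np.vstack([a,b]),(800,1200))[:600] if 0 else cv2.resize(a,(800,600)))
cv2.imwrite('pics/side0b.png',cv2.resize(b,(800,600)))
E
```

```text
pics
{'time': 0.0, 'qpos': array([ 1.12949168,  0.42673827,  0.07381698,  1.60656401, -0.03413867,
        1.11078236, -0.067092  ]), 'qvel': array([ 0.00144867, -0.00018715, -0.00151177,  0.00056211,  0.0006911 ,
       -0.0009905 , -0.00158459]), 'effort': array([-9.88977154e-04, -9.49832940e+01,  3.75981465e+00, -4.63518476e+01,
        1.89905410e-02,  1.00797860e-02,  1.89592043e-06]), 'tool_pos': array([ 0.19408205, -0.64609919,  0.23062435]), 'orientation': array([ 0.56701921,  0.42224542,  0.56773727, -0.42174924]), 'force': array([0.38503242, 0.05666651, 0.23815923]), 'torque': array([-0.0157557 , -0.0089862 ,  0.02931839]), 'width': 0.08522175076750994}
top [0.29817551 0.01296699 1.12601932] [ 0.21162281 -0.03673341 -0.97666086] 385.4572884944761 -0.0567625468661245
side [-0.14208784  0.71215047  0.80236855] [ 0.55504526 -0.59372774 -0.58259088] 351.2418646225083 -0.055407594184296874
```

View pics/both0.png

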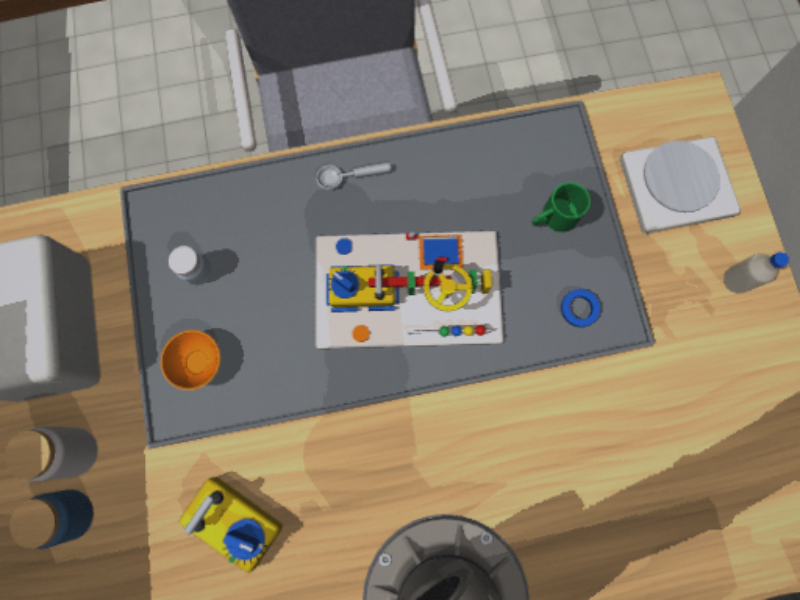

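View pics/side0b.png

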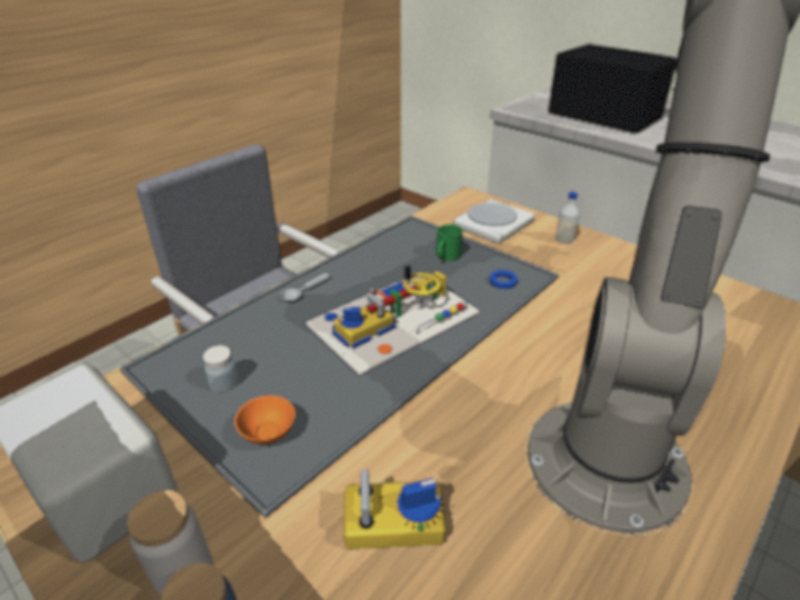

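Top view: the lock candidates are A, on the board in the blue nest (800x600 px 362,287), and B, loose on the wood near the base (232,525). A sits beside the red bolt and looks smaller, so it fits. I'll confirm in a crop and measure the board.

```bash
python3 - <<'E'
from h import *
f=load('top0'); im=f['img'][:,:,::-1]
hsv=cv2.cvtColor(np.ascontiguousarray(im),cv2.COLOR_BGR2HSV)
m=((hsv[...,1]<50)&(hsv[...,2]>175)).astype('uint8')*255
roi=np.zeros_like(m); roi[140:230,190:330]=255; m&=roi
m=cv2.morphologyEx(m,cv2.MORPH_CLOSE,np.ones((9,9)))
c=max(cv2.findContours(m,0,2)[0],key=cv2.contourArea)
P=np.array([onz(f,*p[0],0.020)[:2] for p in cv2.convexHull(c)],dtype='float32')
r=cv2.minAreaRect(P*1000); print('board',r,cv2.boxPoints(r))
for n,u,v in [('knob',438,264),('hub',447,287),('dial',344,283),('shackle',379,280),('cup',570,203),('jar',185,262),('bowl',190,360)]:
    z={'knob':.127,'hub':.095,'dial':.09,'shackle':.09}.get(n,.08); print(n,onz(f,u*.64,v*.64,z).round(3))
crop=im[130:240,185:345]; cv2.imwrite('pics/crop0.png',cv2.resize(crop,(800,550),interpolation=2))
E
```

```text
board ((556.5895385742188, -46.179412841796875), (341.44012451171875, 215.9620819091797), 80.10216522216797) [[ 420.8703  -195.79738]
 [ 633.618   -232.91951]
 [ 692.3088   103.43855]
 [ 479.5611   140.56068]]
knob [ 0.562 -0.101  0.127]
hub [ 0.527 -0.111  0.095]
dial [0.572 0.066 0.09 ]
shackle [0.565 0.004 0.09 ]
cup [ 0.64  -0.371  0.08 ]
jar [0.672 0.344 0.08 ]
bowl [0.492 0.357 0.08 ]
```

View pics/crop0.png

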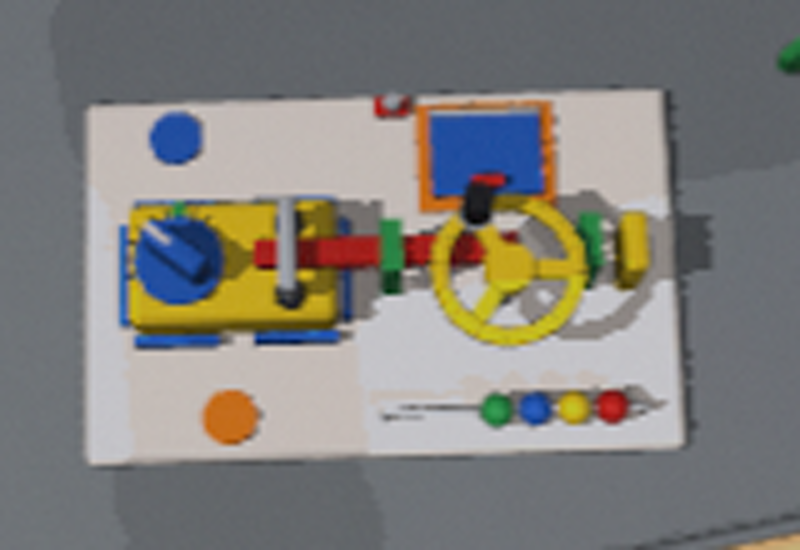

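Crop: A is the lock in the nest with the red bolt through its shackle. It is smaller than B, so it is the one meant. Its white mark is at crop (155,232) and the green dot at (178,208). Next I move over the board for a close look.

carry_out:
  deltas:
    - [[16, 29, 5, -0.023], [16, 29, 5, -0.023], [16, 29, 5, -0.023], [16, 29, 5, -0.023], [16, 29, 5, -0.023], [16, 29, 5, -0.023], [16, 29, 5, -0.023], [16, 29, 5, -0.023], [16, 29, 5, -0.023], [16, 29, 5, -0.023], [16, 29, 5, -0.023], [16, 29, 5, -0.023], [16, 29, 5, -0.023], [16, 29, 5, -0.023], [16, 29, 5, -0.023], [16, 29, 5, -0.023], [16, 29, 5, -0.023], [16, 29, 5, -0.023], [16, 29, 5, -0.023], [16, 29, 5, -0.023]]
  hand: 0.2

```text
time: 1.77
tool_pos: [0.5145, -0.0649, 0.3315]
orientation: [-0.456, -0.54, -0.456, 0.541]
force: [0.6, -0.9, 0.2]
width: 0.051
```

```bash
python3 - <<'E'
from h import *
s=env.read_state(); print(s['time'],s['tool_pos'],s['orientation'],s['qpos'],s['width'])
f=snap('wrist','w1'); print(-f['R'].T@f['t'],f['R'])
cv2.imwrite('pics/w1b.png',cv2.resize(cv2.imread('pics/w1.png'),(800,600)))
E
```

```text
1.7667 [ 0.51448812 -0.06492072  0.33146722] [-0.45586583 -0.54049407 -0.45589317  0.54056815] [ 0.32906685  0.10921269 -0.35497818  1.80472565  0.0401762   1.23477152
 -1.77752865] 0.05099332851886018
[ 0.59197625 -0.0788583   0.47421149] [[-1.67643017e-01 -9.85847528e-01  6.86278265e-04]
 [-9.38520776e-01  1.59808141e-01  3.06006719e-01]
 [-3.01785640e-01  5.06558032e-02 -9.52029105e-01]]
```

View pics/w1b.png

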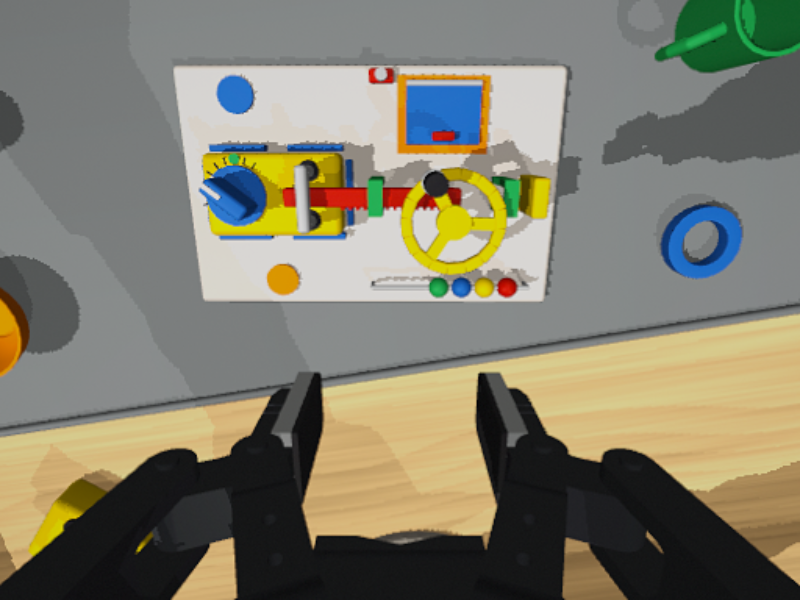

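Wrist view: the knob is at (435,183), the hub at (455,222) and the stop block at (538,197). The dial bar runs from (205,185), its white end, to (250,215). The shackle bar is at (302,198) and the green dot at (234,159). I'll compute their positions.

```bash
python3 - <<'E'
from h import *
f=load('w1'); im=np.ascontiguousarray(f['img'][:,:,::-1]); hsv=cv2.cvtColor(im,cv2.COLOR_BGR2HSV)
def mask(c,x0,y0,x1,y1):
    x0,y0,x1,y1=[int(a*.64) for a in (x0,y0,x1,y1)]
    o=np.zeros(c.shape,'uint8'); o[y0:y1,x0:x1]=c[y0:y1,x0:x1]*255; return o
k=mask(hsv[...,2]<60,415,165,455,205); ys,xs=np.nonzero(k); (cx,cy),r=cv2.minEnclosingCircle(np.c_[xs,ys].astype('float32'))
print('knob px',xs.mean(),ys.mean(),cx,cy,r, onz(f,xs.mean(),ys.mean(),.125))
y=mask((abs(hsv[...,0].astype(int)-28)<6)&(hsv[...,1]>140)&(hsv[...,2]>90),392,160,512,282)
c=max(cv2.findContours(y,0,2)[0],key=cv2.contourArea); e=cv2.fitEllipse(cv2.convexHull(c)); print('ring',e)
for z in (.085,.09,.095): print(' hub',z,onz(f,*e[0],z).round(4), 'half width',[np.linalg.norm(onz(f,e[0][0]+d,e[0][1],z)-onz(f,*e[0],z)).round(4) for d in (e[1][0]/2,)])
b=mask((hsv[...,0]>100)&(hsv[...,0]<125)&(hsv[...,1]>150),195,140,270,232)
t={'dial':(228,198,.095),'white':(208,186,.095),'blueend':(249,214,.095),'green':(234,159,.057),'shA':(302,168,.095),'shB':(303,230,.095),'stop':(528,197,.068),'bolttail':(462,197,.074),'hubclick':(455,222,.09)}
for n,(u,v,z) in t.items(): print(n,onz(f,u*.64,v*.64,z).round(4))
w=(hsv[...,1]<60)&(hsv[...,2]>150); w=cv2.morphologyEx(mask(w,150,50,600,310),cv2.MORPH_CLOSE,np.ones((9,9)))
c=max(cv2.findContours(w,0,2)[0],key=cv2.contourArea)
P=np.array([onz(f,*p[0],0.020)[:2] for p in cv2.convexHull(c)],dtype='float32')*1000
r=cv2.minAreaRect(P); print('board',r)
cr=np.hstack([cv2.resize(im[85:160,120:220],(520,390),interpolation=2)]); cv2.imwrite('pics/w1c.png',cr)
E
```

```text
knob px 278.61139896373055 117.39896373056995 278.5 117.5 7.905794143676758 [ 0.56447598 -0.10125336  0.125     ]
ring ((289.9597473144531, 140.9832000732422), (66.6831283569336, 69.08143615722656), 40.38612365722656)
 hub 0.085 [ 0.5296 -0.114   0.085 ] half width [np.float64(0.043)]
 hub 0.09 [ 0.5304 -0.1135  0.09  ] half width [np.float64(0.0425)]
 hub 0.095 [ 0.5312 -0.1131  0.095 ] half width [np.float64(0.0419)]
dial [0.5787 0.0605 0.095 ]
white [0.5903 0.0735 0.095 ]
blueend [0.5636 0.0474 0.095 ]
green [0.608  0.0604 0.057 ]
shA [ 0.5911 -0.0026  0.095 ]
shB [0.5438 0.0076 0.095 ]
stop [ 0.5358 -0.1809  0.068 ]
bolttail [ 0.5458 -0.1249  0.074 ]
hubclick [ 0.5287 -0.1149  0.09  ]
board ((559.29541015625, -47.309661865234375), (347.21942138671875, 216.02345275878906), 80.32403564453125)
```

View pics/w1c.png

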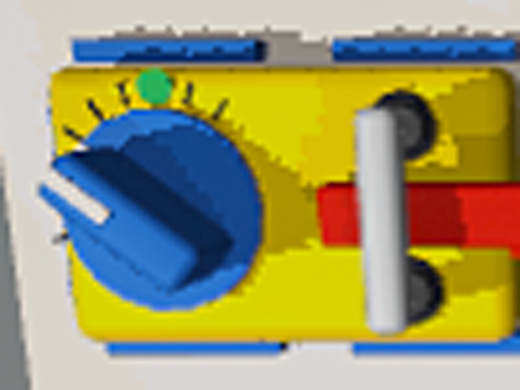

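carry_out:
  deltas:
    - [[8.3, -6, -28, 0], [8.3, -6, -28, 0], [8.3, -6, -28, 0], [8.3, -6, -28, 0], [8.4, -6, -28, 0], [8.4, -6, -28, 0], [0, 0, -16, 0], [0, 0, -16, 0], [0, 0, -16, 0], [0, 0, -15, 0], [0, 0, 0, 0], [0, 0, 0, 0]]

```text
time: 2.82
tool_pos: [0.5636, -0.1023, 0.0998]
orientation: [-0.456, -0.54, -0.457, 0.541]
force: [-0.1, 1.6, 0.4]
width: 0.0512
```

carry_out:
  deltas:
    - [[0, 0, 0, 0], [0, 0, 0, 0], [0, 0, 0, 0], [0, 0, 0, 0], [0, 0, 0, 0], [0, 0, 0, 0], [0, 0, 0, 0], [0, 0, 0, 0]]
  hand: -1
  newtons: 40

```text
time: 3.48
tool_pos: [0.5648, -0.1025, 0.1013]
orientation: [0.457, 0.541, 0.456, -0.54]
force: [-1.6, 0.2, 8.0]
width: 0.0168
```

```bash
python3 - <<'E'
from h import *
s=env.read_state(); print(s['time'],s['tool_pos'],s['force'],s['width'],s['qpos'])
f=snap('wrist','w2'); cv2.imwrite('pics/w2b.png',cv2.resize(cv2.imread('pics/w2.png'),(640,480)))
h=np.array([.5304,-.1135]); a0=.345
a=a0-np.arange(0,6.01,.2); P=h+.036*np.c_[np.cos(a),np.sin(a)]
d=np.diff(P,axis=0)*1000; print([[round(x,1),round(y,1),0,0] for x,y in d])
E
```

```text
3.4833 [ 0.56479908 -0.10249985  0.10134755] [-1.58567338  0.22513292  8.00122774] 0.016757006072567568 [ 0.31236553  0.43032676 -0.30485239  1.93289143  0.17539932  0.80201366
 -1.82763351]
[[np.float64(1.7), np.float64(-7.0), 0, 0], [np.float64(0.3), np.float64(-7.2), 0, 0], [np.float64(-1.1), np.float64(-7.1), 0, 0], [np.float64(-2.5), np.float64(-6.7), 0, 0], [np.float64(-3.8), np.float64(-6.1), 0, 0], [np.float64(-4.9), np.float64(-5.2), 0, 0], [np.float64(-5.9), np.float64(-4.2), 0, 0], [np.float64(-6.6), np.float64(-2.9), 0, 0], [np.float64(-7.0), np.float64(-1.5), 0, 0], [np.float64(-7.2), np.float64(-0.1), 0, 0], [np.float64(-7.1), np.float64(1.3), 0, 0], [np.float64(-6.7), np.float64(2.7), 0, 0], [np.float64(-6.0), np.float64(4.0), 0, 0], [np.float64(-5.1), np.float64(5.1), 0, 0], [np.float64(-4.0), np.float64(6.0), 0, 0], [np.float64(-2.7), np.float64(6.7), 0, 0], [np.float64(-1.3), np.float64(7.1), 0, 0], [np.float64(0.1), np.float64(7.2), 0, 0], [np.float64(1.5), np.float64(7.0), 0, 0], [np.float64(2.9), np.float64(6.6), 0, 0], [np.float64(4.1), np.float64(5.9), 0, 0], [np.float64(5.2), np.float64(4.9), 0, 0], [np.float64(6.1), np.float64(3.8), 0, 0], [np.float64(6.7), np.float64(2.5), 0, 0], [np.float64(7.1), np.float64(1.1), 0, 0], [np.float64(7.2), np.float64(-0.3), 0, 0], [np.float64(7.0), np.float64(-1.7), 0, 0], [np.float64(6.5), np.float64(-3.1), 0, 0], [np.float64(5.8), np.float64(-4.3), 0, 0], [np.float64(4.8), np.float64(-5.4), 0, 0]]
```

View pics/w2b.png

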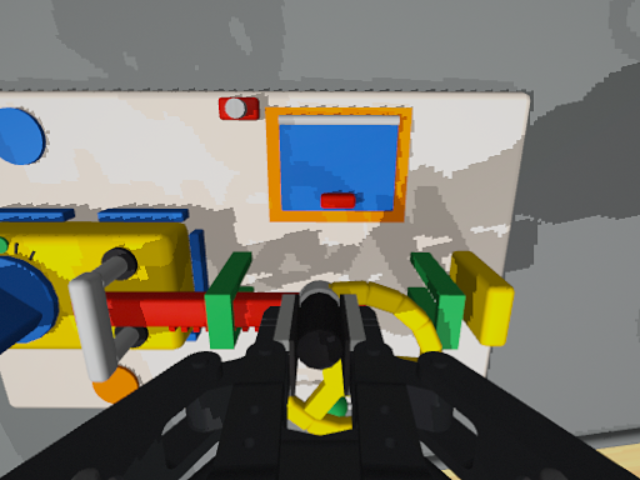

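The knob is held: width 17 mm, with the knob between the pads at (320,325). The tip presses the rim lightly (8 N), so I raise it 2 mm and start winding.

carry_out:
  deltas:
    - [[0, 0, 2, 0], [1.7, -7, 0, 0], [0.3, -7.2, 0, 0], [-1.1, -7.1, 0, 0], [-2.5, -6.7, 0, 0], [-3.8, -6.1, 0, 0], [-4.9, -5.2, 0, 0], [-5.9, -4.2, 0, 0], [-6.6, -2.9, 0, 0], [-7, -1.5, 0, 0], [-7.2, -0.1, 0, 0]]

```text
time: 4.45
tool_pos: [0.5262, -0.1484, 0.1018]
orientation: [0.456, 0.54, 0.458, -0.54]
force: [4.1, 19.1, -15.7]
width: 0.0169
```

carry_out:
  deltas:
    - [[-7.1, 2.3, -1, 0], [-6.7, 3.7, 0, 0], [-6, 4, 0, 0], [-5.1, 5.1, 0, 0], [-4, 6, 0, 0], [-2.7, 6.7, 0, 0], [-1.3, 7.1, 0, 0], [0.1, 7.2, 0, 0]]

```text
time: 5.12
tool_pos: [0.4941, -0.1084, 0.1016]
orientation: [-0.456, -0.54, -0.456, 0.54]
force: [2.8, -2.6, -5.2]
width: 0.016
```

carry_out:
  deltas:
    - [[1.5, 7, 0, 0], [2.9, 6.6, 0, 0], [4.1, 5.9, 0, 0], [5.2, 4.9, 0, 0], [6.1, 3.8, 0, 0], [6.7, 2.5, 0, 0], [7.1, 1.1, 0, 0], [7.2, -0.3, 0, 0], [7, -1.7, 0, 0], [6.5, -3.1, 0, 0], [5.8, -4.3, 0, 0], [4.8, -5.4, 0, 0], [0, 0, 0, 0], [0, 0, 0, 0]]

```text
time: 6.28
tool_pos: [0.5582, -0.0891, 0.1012]
orientation: [-0.455, -0.54, -0.458, 0.54]
force: [-14.6, 14.5, 17.0]
width: 0.0165
```

```bash
python3 - <<'E'
from h import *
f=snap('wrist','w3'); cv2.imwrite('pics/w3b.png',cv2.resize(f['img'][100:300,:,::-1],(800,312)))
E
```

```text
(no output)
```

View pics/w3b.png

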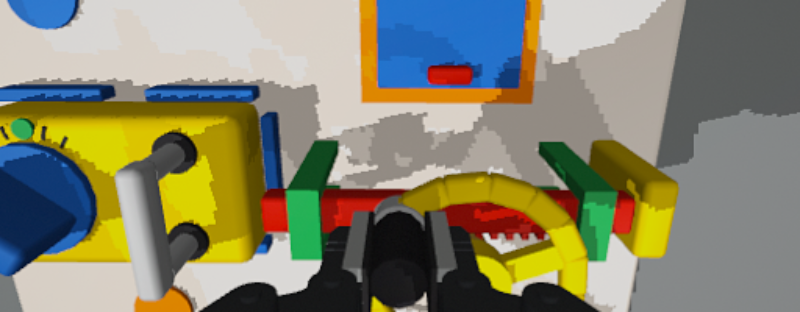

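The bolt tail meets the yellow block at (632,210), and about 20 N pushes back along the tangent, so the bolt is on its stop. I release and go over the lock.

carry_out:
  deltas:
    - [[0, 0, 0, 0], [0, 0, 0, 0], [0, 0, 0, 0], [0, 0, 0, 0], [0, 0, 20, 0], [0, 0, 20, 0], [0, 0, 30, 0], [2, 10, 30, 0], [4, 28, 15, 0], [4, 28, 15, 0], [3, 28, 0, 0], [2, 28, 0, 0], [0, 0, 0, 0], [0, 0, 0, 0], [0, 0, 0, 0]]
  hand: 0.2

```text
time: 7.58
tool_pos: [0.5743, 0.0299, 0.2311]
orientation: [-0.456, -0.54, -0.456, 0.541]
force: [-0.4, -1.3, -0.0]
width: 0.0515
```

```bash
python3 - <<'E'
from h import *
f=snap('wrist','w4'); s=env.read_state(); print(s['tool_pos'],s['force'],s['qpos']); cv2.imwrite('pics/w4b.png',cv2.resize(f['img'][:,:,::-1],(800,600)))
E
```

```text
[0.57429401 0.02938683 0.23109168] [ 0.20408668 -0.36548563  0.03368378] [ 0.16243725  0.29069402 -0.39323359  1.81389764  0.12654349  1.06185206
 -2.01821797]
```

View pics/w4b.png

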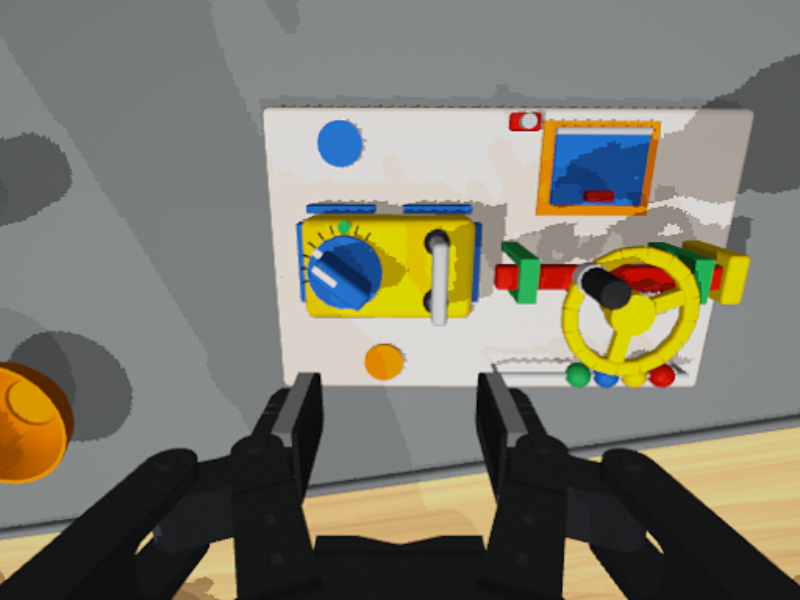

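Bolt clear of the shackle (tip at 497,277) and the tail on the block. The bar runs from (312,265) to (365,297), the shackle bar spans (440,237)-(440,323), and the green dot is at (344,227).

```bash
python3 - <<'E'
from h import *
f=load('w4'); im=np.ascontiguousarray(f['img'][:,:,::-1]); hsv=cv2.cvtColor(im,cv2.COLOR_BGR2HSV)
def roi(c,x0,y0,x1,y1):
    x0,y0,x1,y1=[int(a*.64) for a in (x0,y0,x1,y1)]
    o=np.zeros(c.shape,'uint8'); o[y0:y1,x0:x1]=c[y0:y1,x0:x1]*255; return o
def big(m): return max(cv2.findContours(m,0,2)[0],key=cv2.contourArea)
for q in (.57,.45): pass
bl=(hsv[...,0]>100)&(hsv[...,0]<125)&(hsv[...,1]>120)
sub=hsv[int(245*.64):int(310*.64),int(305*.64):int(385*.64),2][bl[int(245*.64):int(310*.64),int(305*.64):int(385*.64)]]
print('V hist',np.histogram(sub,bins=12))
# white mark
w=roi((hsv[...,1]<110)&(hsv[...,2]>150),308,258,345,292); c=big(w)
r=cv2.minAreaRect(np.array([onz(f,*p[0],.095)[:2]*1000 for p in c],dtype='float32')); print('mark',r)
s=roi((hsv[...,1]<40)&(hsv[...,2]>110),428,232,450,330); c=big(s)
r=cv2.minAreaRect(np.array([onz(f,*p[0],.094)[:2]*1000 for p in c],dtype='float32')); print('shackle',r)
g=roi((hsv[...,0]>45)&(hsv[...,0]<80)&(hsv[...,1]>120),330,215,355,240); ys,xs=np.nonzero(g); print('green',onz(f,xs.mean(),ys.mean(),.0575))
y=roi((abs(hsv[...,0].astype(int)-28)<6)&(hsv[...,1]>140)&(hsv[...,2]>90)|(bl),300,212,478,320)
y=cv2.morphologyEx(roi((abs(hsv[...,0].astype(int)-28)<6)&(hsv[...,1]>140),300,212,476,320),cv2.MORPH_CLOSE,np.ones((5,5)))
r=cv2.minAreaRect(np.array([onz(f,*p[0],.057)[:2]*1000 for p in big(y)],dtype='float32')); print('lock',r)
# disc
d=roi(bl,303,230,385,315); e=cv2.fitEllipse(cv2.convexHull(big(d))); print('disc',e,onz(f,*e[0],.063))
for n,u,v,z in [('end1',316,259,.095),('end1b',307,270,.095),('end2a',369,289,.095),('end2b',361,299,.095)]: print(n,onz(f,u*.64,v*.64,z).round(4))
cv2.imwrite('pics/w4c.png',cv2.resize(im[130:215,180:320],(800,486),interpolation=2))
E
```

```text
V hist (array([236,  30,  26,  30, 151,  27, 331,  24,  46, 101, 234, 259]), array([ 70.        ,  81.83333333,  93.66666667, 105.5       ,
       117.33333333, 129.16666667, 141.        , 152.83333333,
       164.66666667, 176.5       , 188.33333333, 200.16666667,
       212.        ]))
mark ((586.7074584960938, 73.5781478881836), (17.975482940673828, 4.992604732513428), 42.86757278442383)
shackle ((568.482421875, 5.345973968505859), (13.9484224319458, 56.517616271972656), 81.44120788574219)
green [0.60904248 0.0609542  0.0575    ]
lock ((576.8853759765625, 36.01950454711914), (116.6680679321289, 72.11516571044922), 80.38851928710938)
disc ((220.29408264160156, 174.24449157714844), (46.084747314453125, 47.47206115722656), 138.79953002929688) [0.57935351 0.0657167  0.063     ]
end1 [0.5978 0.0758 0.095 ]
end1b [0.592  0.0827 0.095 ]
end2a [0.5738 0.0476 0.095 ]
end2b [0.5683 0.0538 0.095 ]
```

View pics/w4c.png

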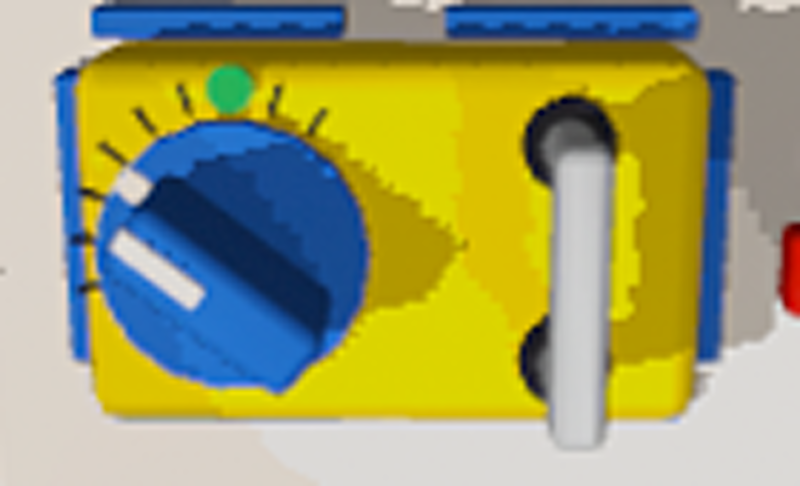

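The mark line is at 42.9° and the target is -9.6°, so it needs about 0.92 rad clockwise (3 clicks, now at the 0.9 notch). The dial centre is about (0.580,0.0655). Go to the bar.

carry_out:
  deltas:
    - [[0.6, 3.6, -8, 0.0916], [0.6, 3.6, -8, 0.0916], [0.6, 3.6, -8, 0.0916], [0.6, 3.6, -8, 0.0916], [0.6, 3.6, -8, 0.0916], [0.6, 3.6, -8, 0.0916], [0.6, 3.6, -8, 0.0916], [0.6, 3.6, -8, 0.0916], [0.6, 3.6, -8, 0.0916], [0.6, 3.6, -8, 0.0916], [0, 0, -16, 0], [0, 0, -16, 0], [0, 0, -16, 0], [0, 0, -16, 0], [0, 0, -14, 0], [0, 0, 0, 0], [0, 0, 0, 0], [0, 0, 0, 0]]

```text
time: 9.13
tool_pos: [0.5807, 0.0664, 0.074]
orientation: [0.648, 0.283, 0.648, -0.283]
force: [-1.0, 0.4, -0.4]
width: 0.0508
```

carry_out:
  deltas:
    - [[0, 0, 0, 0], [0, 0, 0, 0], [0, 0, 0, 0], [0, 0, 0, 0], [0, 0, 0, 0], [0, 0, 0, 0], [0, 0, 0, 0]]
  hand: -1
  newtons: 40

```text
time: 9.72
tool_pos: [0.5802, 0.067, 0.074]
orientation: [0.648, 0.283, 0.648, -0.283]
force: [-3.8, 0.9, 8.8]
width: 0.0132
```

carry_out:
  deltas:
    - [[0, 0, 0, -0.1], [0, 0, 0, -0.1], [0, 0, 0, -0.1], [0, 0, 0, 0], [0, 0, 0, -0.1], [0, 0, 0, -0.1], [0, 0, 0, -0.1], [0, 0, 0, 0], [0, 0, 0, -0.1], [0, 0, 0, -0.1], [0, 0, 0, -0.11], [0, 0, 0, 0], [0, 0, 0, 0], [0, 0, 0, 0]]

```text
time: 10.88
tool_pos: [0.5804, 0.0663, 0.074]
orientation: [-0.458, -0.539, -0.458, 0.539]
force: [-2.7, -2.9, 7.2]
width: 0.0129
```

```bash
python3 - <<'E'
from h import *
s=env.read_state(); print(s['tool_pos'],s['force'],s['torque'],s['qpos'][6])
from scipy.spatial.transform import Rotation as Ro
w,x,y,z=s['orientation']; print(np.degrees(np.arctan2(*Ro.from_quat([x,y,z,w]).as_matrix()[[1,0],2])))
E
```

```text
[0.58035513 0.06625056 0.07397593] [-2.73198191 -2.91321119  7.15138676] [-0.71882084  0.59102197 -0.11558742] -2.132330181594532
-99.28496892988831
```

Release, rise and check the dial.

carry_out:
  deltas:
    - [[0, 0, 0, 0], [0, 0, 0, 0], [0, 0, 0, 0], [0, 0, 0, 0], [0, 0, 15, 0], [0, 0, 30, 0], [-2, -10, 35, 0], [-3, -20, 35, 0], [-4, -20, 10, 0], [-3, -13, 0, 0], [0, 0, 0, 0], [0, 0, 0, 0]]
  hand: 0.0

```text
time: 11.88
tool_pos: [0.5678, 0.0031, 0.1976]
orientation: [-0.457, -0.539, -0.458, 0.539]
force: [-0.1, 0.7, 0.3]
width: 0.0427
```

```bash
python3 - <<'E'
from h import *
f=snap('wrist','w5'); s=env.read_state(); print(s['tool_pos'],s['width'])
im=np.ascontiguousarray(f['img'][:,:,::-1]); hsv=cv2.cvtColor(im,cv2.COLOR_BGR2HSV)
cv2.imwrite('pics/w5c.png',cv2.resize(im[100:240,150:350],(800,560),interpolation=2))
E
```

```text
[0.56776576 0.00401458 0.19733811] 0.04285232321467572
```

View pics/w5c.png

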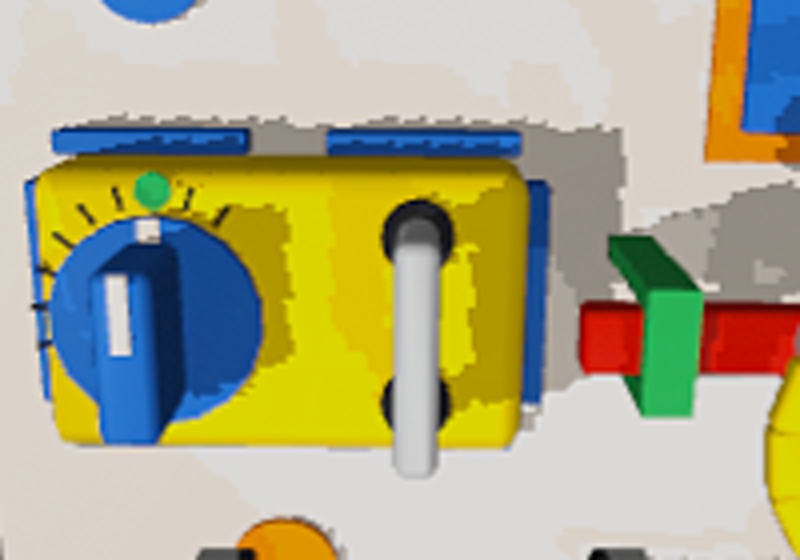

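The white mark (148,230) lines up with the green dot (152,190). Now measure the shackle bar.

```bash
python3 - <<'E'
from h import *
f=load('w5'); 
for u,v in [(417,240),(417,475),(395,300),(438,300),(396,440),(437,440),(580,335)]: print(onz(f,150+u/4,100+v/4,.095).round(4))
E
```

```text
[ 0.5953 -0.0016  0.095 ]
[0.5434 0.007  0.095 ]
[0.5834 0.0051 0.095 ]
[ 0.5819 -0.0039  0.095 ]
[0.5523 0.0102 0.095 ]
[0.5508 0.0013 0.095 ]
[ 0.5695 -0.0324  0.095 ]
```

carry_out:
  deltas:
    - [[1, -1, -20, 0], [0, 0, -20, 0], [0, 0, -20, 0], [0, 0, -15, 0], [0, 0, -15, 0], [0, 0, -15, 0], [0, 0, -14, 0], [0, 0, -10, 0], [0, 0, 0, 0], [0, 0, 0, 0], [0, 0, 0, 0]]
  hand: -0.25

```text
time: 12.85
tool_pos: [0.5695, 0.0032, 0.0697]
orientation: [0.458, 0.539, 0.458, -0.539]
force: [0.2, 0.6, -0.0]
width: 0.0318
```

carry_out:
  deltas:
    - [[0, 0, 0, 0], [0, 0, 0, 0], [0, 0, 0, 0], [0, 0, 0, 0], [0, 0, 0, 0], [0, 0, 0, 0], [0, 0, 0, 0]]
  hand: -1
  newtons: 60

```text
time: 13.43
tool_pos: [0.5698, 0.0029, 0.0698]
orientation: [0.458, 0.539, 0.458, -0.538]
force: [0.7, 1.9, 6.5]
width: 0.0086
```

carry_out:
  deltas:
    - [[0, 0, 2, 0], [0, 0, 2, 0], [0, 0, 2, 0], [0, 0, 2, 0], [0, 0, 2, 0], [0, 0, 2, 0], [0, 0, 2, 0], [0, 0, 2, 0], [0, 0, 2, 0], [0, 0, 2, 0], [0, 0, 1, 0], [0, 0, 0, 0], [0, 0, 0, 0], [0, 0, 0, 0]]

```text
time: 14.6
tool_pos: [0.5693, 0.0026, 0.0903]
orientation: [0.458, 0.539, 0.458, -0.539]
force: [2.2, 0.7, 0.3]
width: 0.0088
```

carry_out:
  deltas:
    - [[0, 0, 0, 0], [0, 0, 0, 0], [0, 0, 2, 0], [0, 0, 3, 0], [0, 0, 5, 0], [0, 0, 6, 0], [0, 0, 8, 0], [0, 0, 8, 0], [0, 0, 8, 0], [0, 0, 8, 0], [0, 0, 8, 0], [0, 0, 8, 0], [0, 0, 8, 0], [0, 0, 8, 0], [0, 0, 8, 0], [0, 0, 6, 0], [0, 0, 5, 0], [0, 0, 4, 0], [0, 0, 3, 0], [0, 0, 1, 0]]
  newtons: 100

```text
time: 16.27
tool_pos: [0.5693, 0.0026, 0.1977]
orientation: [0.458, 0.539, 0.458, -0.539]
force: [0.2, 0.4, -3.2]
width: 0.0082
```

carry_out:
  deltas:
    - [[0, 0, 0, 0], [0, 0, 0, 0], [0, 0, 0, 0], [0, 0, 0, 0], [0, 0, 0, 0], [0, 0, 0, 0]]

```text
time: 16.77
tool_pos: [0.5692, 0.0027, 0.1972]
orientation: [-0.458, -0.539, -0.458, 0.539]
force: [-0.3, 0.2, -3.7]
width: 0.0079
```

```bash
python3 - <<'E'
from h import *
f=snap('wrist','w6'); g=snap('side','s6'); t=snap('top','t6')
a=cv2.resize(f['img'][:,:,::-1],(400,300)); s=g['img'][120:270,150:350,::-1]; s=cv2.resize(s,(400,300),interpolation=2)
q=cv2.resize(t['img'][130:240,185:345,::-1],(400,275),interpolation=2)
cv2.imwrite('pics/m6.png',np.vstack([np.hstack([a,s]),np.hstack([q,q*0])]))
E
```

```text
(no output)
```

View pics/m6.png

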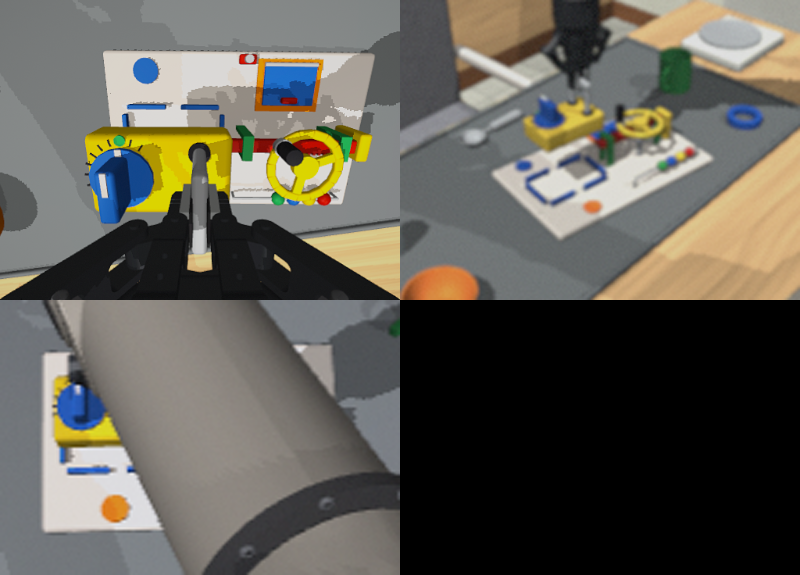

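The lock hangs upright on its shackle, clear of the nest. The tool carries about 3.7 N of weight and the underside is about 105 mm up. The dial mark is still on the dot and the bolt tail on its block. I'm handing in.

```bash
python3 - <<'E'
from h import *
s=env.read_state(); print(s['time'],s['tool_pos'],s['force'],s['width'],abs(s['qvel']).max()); print(env.finish_job())
E
```

```text
16.9167 [0.56922372 0.00263486 0.19725216] [-0.32600162  0.21807079 -3.83756905] 0.00807696272293958 0.0012992746625248221
the job is handed in; nothing more can be done
None
```

I finished the job and handed it in at 16.9 s. The arm is still gripping the shackle, with the lock hanging open above the board. The hand-in reported no verdict.

- **What I did:** I wound the wheel clockwise until the bolt pushed back from its stop with about 20 N. Then I turned the dial three clicks (about 0.9 rad) to the green dot. I pulled the shackle up about 20 mm and lifted the lock by it.
- **Last checks:**
  - **Lock:** it hangs upright and still, its underside about 105 mm above the board. The tool carries 3.8 N, about the lock's weight.
  - **Grip:** set to 100 N, with the jaws closed to 8 mm on the shackle bar.
  - **Bolt and dial:** the bolt's tail looks to be on its block and the white mark on the dot, both judged by eye from the pictures.
  - **Bystanders:** the arm never went near any of them, and those visible in the last pictures look unmoved. I did not measure any of them again.
- **What disagreed:**
  - **Dial mark:** it measured about 0.06 rad off the dot before lifting. I put that down to perspective, and it is inside the 0.13 rad tolerance.
  - **Lock length:** it measured 117 mm against the stated 120 mm.
  - **Shackle travel:** I worked it out from the tool's movement, not from a picture.

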